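Index the suction-cup turret and take off the long cup

ROBOT

A 6-joint arm with a two-finger parallel gripper is mounted at the origin on a cart in front of the work surface, level with it; the furniture and walls round the work are solid. World frame = base frame: x ahead of the robot, y to its left, z up, the work surface at z = 0. Lengths are in m, angles in rad, forces in N, time in s.
With the tool pointing down it reaches from about 0.35 to 0.875 m from the base axis. Payload 4.2 kg.
Tool frame: the origin (TCP) lies midway between the tips of the shut fingers; the grasp point (between the pads) lies 19 mm behind it; z points along the fingers, x is the direction in which the jaws open and shut, and the axes are right-handed (so a half turn about z gives the same grasp; the last joint's range is limited). The gripper opens to 87 mm and grips with 3 to 60 N. Pads are 19 mm wide; open, the fingers measure 117 mm over their backs; the gripper's body (75 mm by 190 mm) begins 51 mm behind the grasp point.
Start: joints at [-0.908, 0.385, 0.008, 0, -1.194, -0.259], TCP at [0.246, -0.575, 0.223] pointing down, gripper open.
Joint ranges: [-3.14, 3.14], [-1.21, 2.06], [-1.07, 1.41], [-3.16, 2.05], [-2.99, -0.16], [-3.1, 3.1]. Speed limits (rad/s): [2.79, 2.79, 3.14, 3.14, 3.14, 3.14].

INTERFACE

Orientations are given as a unit quaternion [x, y, z, w].
In Python, from station import r gives the robot as it stands.
- The arm moves only by the shell command python3 -m handwheel 'ROWS' [OPENING] [FORCE]. ROWS is a JSON object of lists of equal length, an entry for each row: "dp": the shift along the tool's x, y, z in m, a list of three; "rot": the turn, a rotation vector about the tool's x, y, z in rad, a list of three. A call has 1 to 12 rows; each row is the pose to reach, as a shift and turn from the pose commanded when the call began, along the tool's axes at that moment; what a row does not reach only later rows make up. A row lasts 1/10 s, in which the tool goes at most 50 mm and 8.59 degrees, less where a joint would pass 70% of its speed; a pose out of reach is approached as far as the arm can. A call with a gripper value outside its range is refused whole. OPENING is the opening, from -1 (shut) to 1 (fully open), set as the call begins (- or left out, the last holds). The fingers move at their own pace and stop on an object; FORCE is the grip in N (left out, the last holds). Time passes only in rows, so rows that repeat a pose let the fingers close. It gives the time, the measured TCP pose, the force and the opening at its end, in the units of the state.
- r.get_obs(): the state, without advancing time (a new reading comes with each control period).
- r.grab_frame(name): name is "scene" or "top" or "wrist"; returns a dict with "color" (400x640x3 uint8, blue, green, red), "z_map" (400x640 float32, m along the optical axis (not along the pixel's ray), 0 where there is no reading), "intrinsics" (3x3 intrinsics, pixels), "eye" and "rotation" of the camera in the world. Camera axes: x right, y up, looking along -z (the intrinsics and any distortion apply to the point x, -y, -z); pixel columns grow to the right and rows downward; lengths in m; the calibration is good to about 2 mm. A picture is of the moment at which its call begins.
- r.finish_job(): hands the job in, once; it reports no verdict.
The state is a dict: "t": time; "q": joint angles; "joint_velocities": joint speeds; "joint_torque": joint torques, N m; "eef_pos": TCP position; "eef_rot": TCP orientation; "contact_force": force on the tool from outside, world axes, zero at the start; "ft_torque": the same for the moment, N m; "finger_gap": finger opening in m.
Only numpy, scipy, OpenCV 4.12 (cv2) and the standard library are available. Lean on these libraries where they do the work, as an engineer would, in place of code of your own. Each camera call takes 0.05 s, during which the arm holds its last target.

TASK

Turn the turret round until the long suction cup stands over the pointer that sticks out of its base. Then unscrew the long cup from its station, pull it off and park it upright in the two-rail rack, its foot hanging between the rails and its flange flat on both. Lower it gently and leave the turret as it then stands and the things around undisturbed.

Things in the scene. Friction and masses are not known exactly. Their poses are not given: they have to be found in the camera images.
- turret_base: Fixed dark steel disc, 120 mm across and 14 mm high, on the table; the turret turns on it about the vertical axis through this point (origin: centre of the underside, on the table). Along its own -x axis a pointer tongue, 12 mm wide and 10 mm high, sticks out to 87 mm from the turret's axis.
- knob_grip (a point): Centre of the turret's black bar knob, on the turret's axis, 148 mm above the table. Bar 60 mm long (x), 14 mm wide (y), 28 mm high (134 to 162 mm above the table). The frame turns with the turret; the long cup's station is on its -x side. The turret (3 stations, 120 degrees apart) turns both ways, no stop or detent, against 0.35 Nm of friction, and stays where left.
- station_long (a point): Centre of the top face of the slotted plate that carries the long cup, 70 mm from the turret's axis, 85 mm above the table (its frame is the turret's, not tilted). The plate's normal, the cup's axis, leans outward, away from the turret's axis, 30 degrees from vertical. Indexed when this point is straight over the pointer.
- station_wide (a point): The same point of the next station, 120 degrees on, with a low cup that has a wide rubber mouth 46 mm across, 29 mm high. That cup is fast and stays.
- station_cone (a point): The same point of the third station, with a small rubber cone, 40 mm high. That cup is fast and stays.
- cup_long_mid (a point): The long cup (about 120 g): point on its axis, 40 mm above its flange's underside. z: along the axis to its mouth; x: along its foot bar. Flange 46 mm across, 6 mm thick; above it a plain round aluminium barrel, 32 mm across, from 6 to 56 mm above the flange's underside (grip it there), then a rubber bellows mouth 33 mm across up to 69 mm.
- cup_long: The long cup again, origin at its flange's underside. Below that: stem 12 mm across and cross bar 33x9x5 mm, down to 12.5 mm. The bar is locked under the 46x17 mm slot of the station's 6 mm plate: turn the cup anticlockwise (seen from its mouth) by 70 to 80 degrees, just short of a stop at about 83, then pull it straight off along its axis (free after 15 mm). It turns with little friction.
- rack_mid (a point): The fixed parking rack: two grey rails 130 mm long, 20 mm wide, tops 27 mm above the table, with a 24 mm gap between them along this frame's x. This point is the middle of the gap at the height of the rail tops; the gap is 22 mm deep. The cup goes in anywhere along the middle 100 mm with its foot bar along the gap (within about 20 degrees).
- ok_stamp: Hand stamp standing upright, dark turned handle on a small wooden block, 27x40x74 mm; bystander.
- wash_bottle: White squeeze bottle with a thin bent spout, 185 mm high; bystander.
- box_blades: Small carton, 35x75x45 mm; bystander.

How it is judged:
By the outcome, as a careful person would: the job done as asked, in the order asked, and still so for the second after the job is handed in, with the robot touching nothing.
It also fails if it takes over 64 s, if anything falls off the work surface, if the arm or the gripper's body presses on something with over 40 N, if the wrist force passes 120 N, or if a joint passes its speed limit or range.

## Working session

There is one attempt and no reset: what is moved stays moved. The work goes in short steps, Python scripts to look and compute and a shell command to move; the robot and the scene stay as the last step left them, time stands still between calls to the robot, and variables do not carry over. Pictures are saved under pics/ and viewed, and the job is handed in when it is done.

```bash
ls; mkdir -p pics; python3 - <<'E'
from station import r
import cv2,numpy as np
o=r.get_obs();print({k:np.round(v,3) for k,v in o.items()})
for n in ["scene","top","wrist"]:
    f=r.grab_frame(n);cv2.imwrite(f"pics/{n}0.png",f["color"]);np.savez(f"pics/{n}0.npz",**f)
    print(n,f["intrinsics"],f["eye"],f["rotation"])
E
```

```text
pics
{'t': np.float64(0.0), 'q': array([-9.080e-01,  3.860e-01,  7.000e-03, -1.000e-03, -1.194e+00,
       -2.590e-01]), 'joint_velocities': array([ 0.002,  0.001,  0.001, -0.   , -0.001,  0.   ]), 'joint_torque': array([ 1.0000e-03, -3.9066e+01,  1.8740e+01,  4.2200e+00,  1.1000e-02,
       -0.0000e+00]), 'eef_pos': array([ 0.245, -0.574,  0.221]), 'eef_rot': array([ 0.551,  0.834,  0.001, -0.001]), 'contact_force': array([-0.27 ,  0.255,  0.361]), 'ft_torque': array([0.004, 0.022, 0.014]), 'finger_gap': np.float64(0.087)}
scene [[446.80243699   0.         320.57512587]
 [  0.         446.80243699 195.26321262]
 [  0.           0.           1.        ]] [ 0.88310099 -0.51266048  1.05384161] [0.24630115 0.07919731 0.29666608 0.91926752]
top [[489.64998422   0.         316.61742974]
 [  0.         489.64998422 194.46512022]
 [  0.           0.           1.        ]] [ 0.30606106 -0.07121866  1.36871069] [-0.07434598  0.07938234  0.72269071 -0.68256081]
wrist [[343.30369769   0.         316.9815358 ]
 [  0.         343.30369769 198.4215915 ]
 [  0.           0.           1.        ]] [ 0.16919882 -0.60730756  0.38391857] [-0.0832973  -0.12668084  0.8246412   0.54495909]
```

View pics/scene0.png

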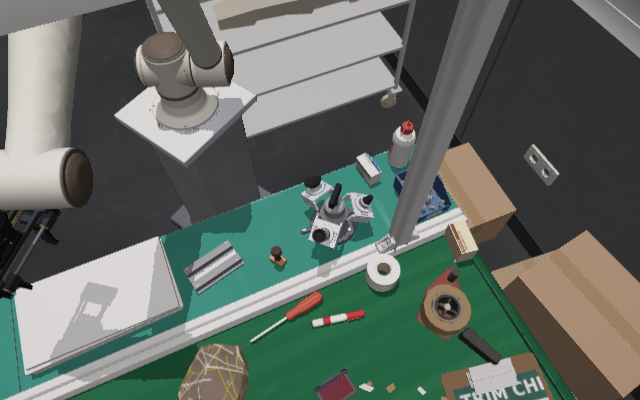

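View pics/top0.png

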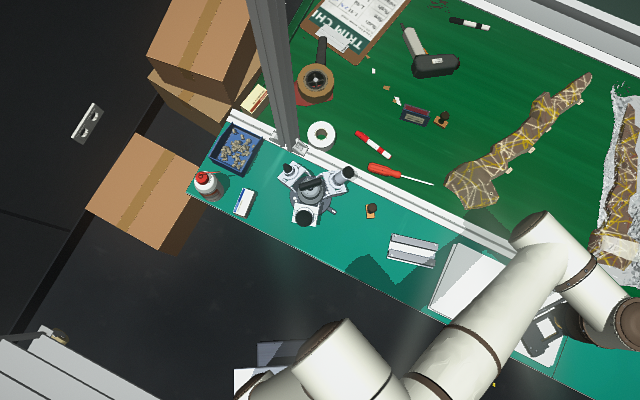

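View pics/wrist0.png

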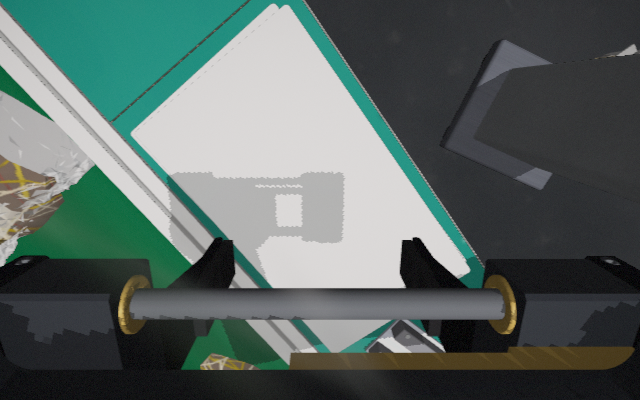

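```bash
cat > h.py <<'E'
import numpy as np,cv2
from scipy.spatial.transform import Rotation as R
def load(n): 
    return dict(np.load(n))
def pt(f,u,v,z=None,plane=None):
    K=f["intrinsics"];d=np.array([(u-K[0,2])/K[0,0],-(v-K[1,2])/K[1,1],-1.0])
    w=R.from_quat(f["rotation"]).apply(d)
    if plane is not None: z=(plane-f["eye"][2])/w[2]
    return f["eye"]+w*z
def cloud(f):
    h,w=f["z_map"].shape;u,v=np.meshgrid(np.arange(w),np.arange(h));K=f["intrinsics"]
    d=np.stack([(u-K[0,2])/K[0,0],-(v-K[1,2])/K[1,1],-np.ones_like(u)],-1)*f["z_map"][...,None]
    return (R.from_quat(f["rotation"]).apply(d.reshape(-1,3))+f["eye"]).reshape(h,w,3)
def proj(f,p):
    c=R.from_quat(f["rotation"]).inv().apply(np.asarray(p)-f["eye"]);K=f["intrinsics"]
    return np.stack([K[0,2]+K[0,0]*c[...,0]/-c[...,2],K[1,2]-K[1,1]*c[...,1]/-c[...,2]],-1)
def crop(f,u0,v0,u1,v1,s,name):
    cv2.imwrite(name,cv2.resize(f["color"][v0:v1,u0:u1],None,fx=s,fy=s,interpolation=cv2.INTER_CUBIC))
E
python3 - <<'E'
from h import *
t=load("pics/top0.npz");s=load("pics/scene0.npz")
crop(t,180,130,450,280,2.9,"pics/topc.png")
crop(s,170,120,430,300,3,"pics/scenec.png")
for f,pts in((t,[(312,190),(412,250),(372,211),(304,218),(288,170),(345,173),(285,100)]),(s,[(335,190),(213,265),(278,256),(322,236),(315,183),(365,201)])):
    C=cloud(f)
    for u,v in pts: print(u,v,np.round(C[v,u],3))
E
```

```text
312 190 [ 0.596 -0.077  0.114]
412 250 [ 0.434 -0.346  0.005]
372 211 [ 0.54  -0.236  0.067]
304 218 [ 0.525 -0.052  0.101]
288 170 [ 0.655 -0.016  0.112]
345 173 [ 0.628 -0.164  0.15 ]
285 100 [ 0.744 -0.028  0.365]
335 190 [ 0.601 -0.063  0.16 ]
213 265 [ 0.43  -0.34   0.004]
278 256 [ 0.563 -0.241  0.057]
322 236 [ 0.639 -0.167  0.136]
315 183 [ 0.532 -0.048  0.105]
365 201 [ 0.662 -0.02   0.11 ]
```

View pics/topc.png

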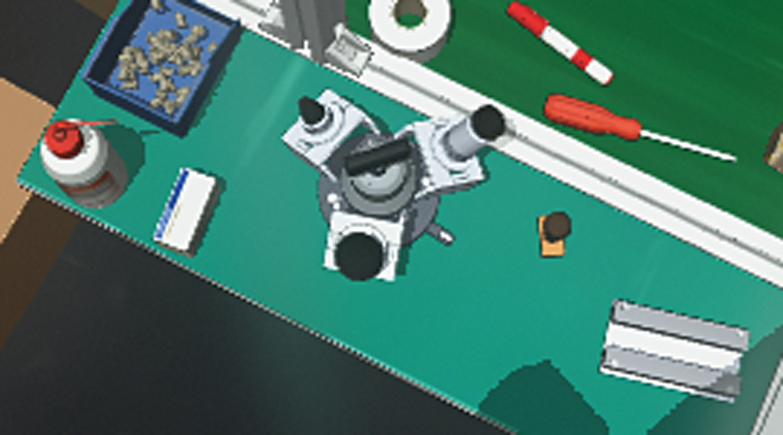

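View pics/scenec.png

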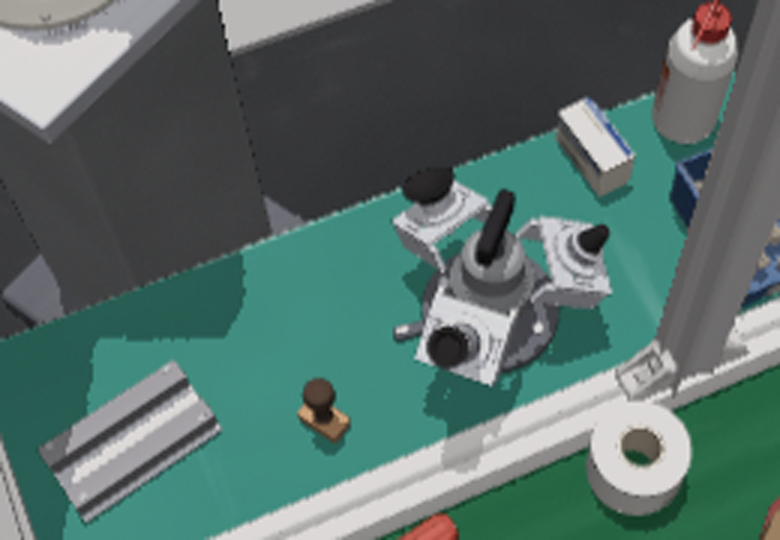

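```bash
python3 - <<'E'
from h import *
for n in("top","scene"):
    f=load(f"pics/{n}0.npz");C=cloud(f)
    d=np.hypot(C[...,0]-.595,C[...,1]+.068)
    m=(abs(C[...,2]-.162)<.006)&(d<.035)
    p=C[m];rect=cv2.minAreaRect((p[:,:2]*1000).astype(np.float32));print(n,"knob",len(p),rect,p[:,2].mean())
    # low things near base: 
    m=(C[...,2]>.005)&(C[...,2]<.018)&(d<.11);p=C[m]
    r_=d[m];a=np.degrees(np.arctan2(p[:,1]+.068,p[:,0]-.595))
    far=r_>.068;print("pointer",far.sum(),np.round(np.c_[p,r_*1000,a][far],3)[:25])
    # mouth
    for k,(lo,hi) in {"long":(.13,.175)}.items():
        m=(C[...,2]>lo)&(C[...,2]<hi)&(d>.06)&(d<.14);p=C[m];print(k,len(p),p.mean(0),p.max(0),p.min(0),np.degrees(np.arctan2(p.mean(0)[1]+.068,p.mean(0)[0]-.595)))
    # rack
    m=(abs(C[...,2]-.027)<.005)&(C[...,1]<-.25)&(C[...,1]>-.44)&(C[...,0]<.55)&(C[...,0]>.3)
    p=C[m];print("rack",len(p),cv2.minAreaRect((p[:,:2]*1000).astype(np.float32)),p.mean(0))
    print("table z",np.median(C[(d<.3)&(abs(C[...,2])<.008)][:,2]))
E
```

```text
top knob 124 ((603.7799682617188, -70.51437377929688), (15.80089282989502, 57.08477020263672), 15.06904411315918) 0.16157150269741116
pointer 141 [[ 7.03000e-01 -8.20000e-02  9.00000e-03  1.08986e+02 -7.29800e+00]
 [ 7.00000e-01 -9.30000e-02  6.00000e-03  1.08479e+02 -1.34630e+01]
 [ 7.00000e-01 -9.60000e-02  7.00000e-03  1.08776e+02 -1.49860e+01]
 [ 6.96000e-01 -1.05000e-01  8.00000e-03  1.07515e+02 -1.98830e+01]
 [ 6.96000e-01 -1.10000e-01  8.00000e-03  1.09366e+02 -2.27730e+01]
 [ 6.95000e-01 -9.30000e-02  5.00000e-03  1.02777e+02 -1.40350e+01]
 [ 6.93000e-01 -1.13000e-01  7.00000e-03  1.07914e+02 -2.46890e+01]
 [ 6.90000e-01 -1.04000e-01  8.00000e-03  1.01841e+02 -2.08330e+01]
 [ 6.91000e-01 -1.07000e-01  6.00000e-03  1.03384e+02 -2.22580e+01]
 [ 6.90000e-01 -1.16000e-01  6.00000e-03  1.06481e+02 -2.66770e+01]
 [ 6.90000e-01 -1.19000e-01  7.00000e-03  1.07252e+02 -2.81720e+01]
 [ 6.89000e-01 -1.24000e-01  9.00000e-03  1.09542e+02 -3.09610e+01]
 [ 6.88000e-01 -1.01000e-01  5.00000e-03  9.88730e+01 -1.96370e+01]
 [ 6.87000e-01 -1.10000e-01  8.00000e-03  1.01042e+02 -2.44430e+01]
 [
[... 2538 characters left out ...]
.20000e-02  7.85380e+01 -1.18573e+02]
 [ 5.58000e-01 -1.33000e-01  6.00000e-03  7.52780e+01 -1.19632e+02]
 [ 5.61000e-01 -1.33000e-01  9.00000e-03  7.34580e+01 -1.17738e+02]
 [ 5.63000e-01 -1.31000e-01  9.00000e-03  7.10710e+01 -1.16976e+02]
 [ 5.64000e-01 -1.29000e-01  7.00000e-03  6.85540e+01 -1.16424e+02]
 [ 6.63000e-01 -5.90000e-02  9.00000e-03  6.89050e+01  7.60500e+00]]
long 173 [ 0.63343926 -0.17087626  0.14042194] [ 0.64945633 -0.14833975  0.15149003] [ 0.6174348  -0.187103    0.13031153] -69.5120212032182
rack 872 ((415.64630126953125, -360.1263427734375), (189.2823486328125, 115.34623718261719), 44.24924087524414) [ 0.43374598 -0.34546351  0.02637193]
table z -0.0002200764306617975
```

```bash
python3 - <<'E'
from h import *
t=load("pics/top0.npz");s=load("pics/scene0.npz")
C=[.6045,-.0705,0]
def ov(f,u0,v0,u1,v1,k,name):
    im=cv2.resize(f["color"][v0:v1,u0:u1],None,fx=k,fy=k,interpolation=cv2.INTER_NEAREST)
    def P(p): q=(proj(f,np.array(p))-[u0,v0]+.5)*k; return tuple(int(x) for x in q)
    a=np.linspace(0,2*np.pi,90)
    for i in range(90): cv2.circle(im,P([C[0]+.06*np.cos(a[i]),C[1]+.06*np.sin(a[i]),.014]),1,(0,0,255),-1)
    for az in (-124,-128,-132):
        for rr in (.07,.087):
            x=np.radians(az);cv2.circle(im,P([C[0]+rr*np.cos(x),C[1]+rr*np.sin(x),.010]),2,(0,255,255),-1)
    cv2.circle(im,P([C[0],C[1],.162]),3,(255,0,255),-1)
    cv2.imwrite(name,im)
ov(t,275,145,365,235,7,"pics/to.png");ov(s,295,170,385,245,8,"pics/so.png")
for f,z in((t,.027),(s,.027)):
    Cc=cloud(f);m=(abs(Cc[...,2]-.027)<.004)&(abs(Cc[...,0]-.433)<.09)&(abs(Cc[...,1]+.346)<.09)&(f["color"].max(2)>0)
    n,l,st,ce=cv2.connectedComponentsWithStats(m.astype(np.uint8))
    for i in range(1,n):
        if st[i,4]>60:
            p=Cc[l==i];print(st[i],cv2.minAreaRect((p[:,:2]*1000).astype(np.float32)),p.mean(0))
crop(t,370,220,460,280,8,"pics/tr.png")
crop(s,175,235,255,300,8,"pics/sr.png")
E
```

```text
[391 234  48  17 285] ((453.9716491699219, -350.2227783203125), (129.17129516601562, 20.86382293701172), 73.36434936523438) [ 0.45297034 -0.35259936  0.02720544]
[388 249  47  18 299] ((411.93310546875, -337.394287109375), (128.6017608642578, 20.64764976501465), 73.53392791748047) [ 0.41189139 -0.3369785   0.02734798]
[183 240  49  36 404] ((413.8131408691406, -336.83184814453125), (129.03195190429688, 22.52443504333496), 73.4901123046875) [ 0.41371231 -0.3380851   0.02646748]
[192 253  49  36 407] ((455.607177734375, -349.6338195800781), (128.9365234375, 23.24134063720703), 73.3382568359375) [ 0.4557609  -0.3503845   0.02644193]
```

View pics/to.png

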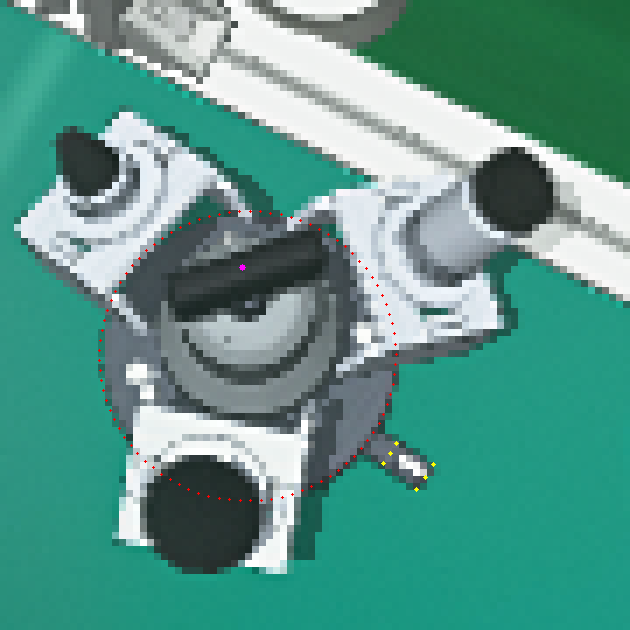

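View pics/so.png

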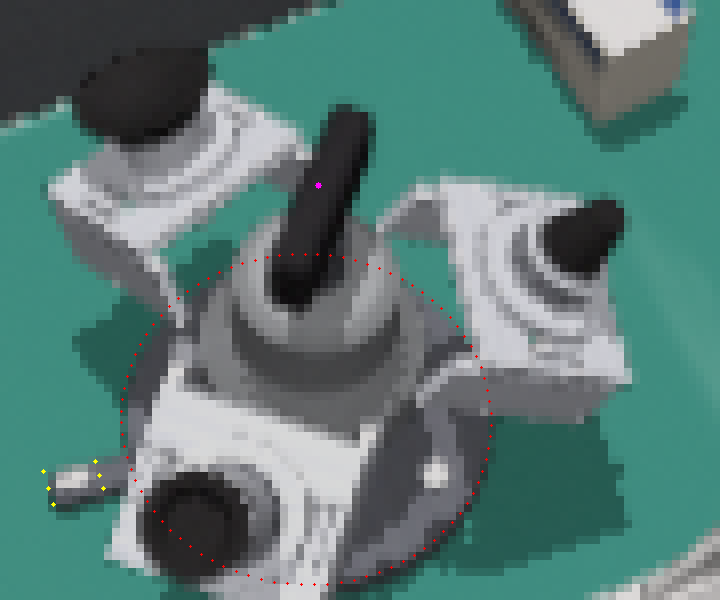

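View pics/tr.png

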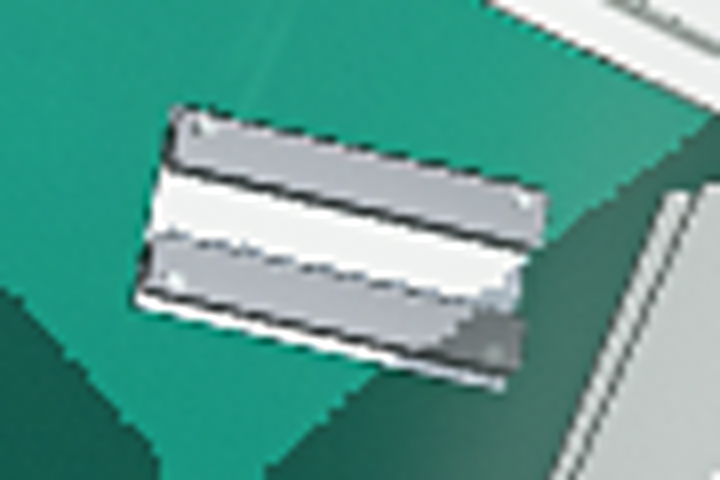

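View pics/sr.png

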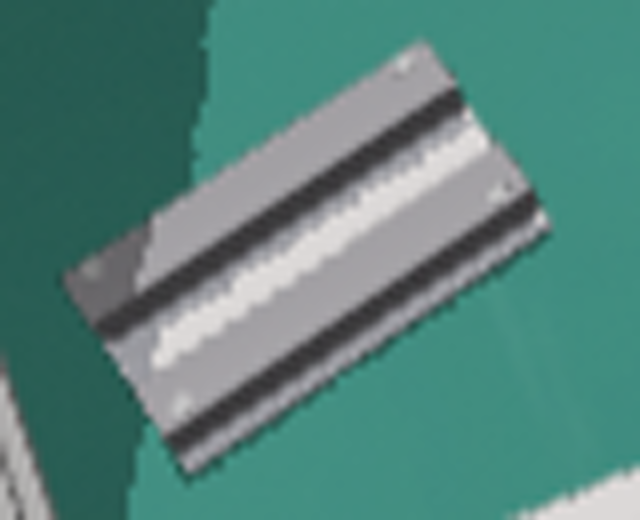

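```bash
python3 - <<'E'
from h import *
for n in("top","scene"):
    C=cloud(load(f"pics/{n}0.npz"))
    m=(C[...,2]>.19)&(C[...,2]<.5)&(C[...,0]>.6)&(abs(C[...,1])<.2);p=C[m];print(len(p),p.min(0),p.max(0))
    m&=C[...,0]<.73; print(np.round(C[m][::15],3))
c=np.array([.6045,-.0705]);
# moves
o=dict(p=np.array([.245,-.574,.221]),q=[.551,.834,.001,-.001])
Rt=R.from_quat(o["q"]);print(Rt.as_matrix().round(3))
az=np.degrees(np.arctan2(Rt.as_matrix()[1,0],Rt.as_matrix()[0,0]));print(az)
print(Rt.inv().apply(np.r_[c,.25]-o["p"]))
E
```

```text
1567 [ 0.7380587  -0.04837625  0.19008371] [0.77774256 0.01083459 0.4998692 ]
[]
2922 [ 0.73933882 -0.04777278  0.19029757] [ 0.7935047  -0.00683138  0.49990268]
[]
[[-0.392  0.92  -0.001]
 [ 0.92   0.392  0.003]
 [ 0.003  0.001 -1.   ]]
113.09684208639902
[ 0.3221932   0.52821565 -0.02780766]
```

```bash
cat >> h.py <<'E'
def tool(az,axis=(0,0,-1)):
    """rotation with tool z=axis, tool x nearest horizontal dir az deg"""
    z=np.array(axis,float);z/=np.linalg.norm(z);x=np.array([np.cos(np.radians(az)),np.sin(np.radians(az)),0]);x-=z*(x@z);x/=np.linalg.norm(x)
    return R.from_matrix(np.c_[x,np.cross(z,x),z])
def go(o,p,Rg):
    Rt=R.from_quat(o["eef_rot"]);print("dp",np.round(Rt.inv().apply(np.asarray(p)-o["eef_pos"]),4),"rot",np.round((Rt.inv()*Rg).as_rotvec(),4))
def show(o):
    M=R.from_quat(o["eef_rot"]).as_matrix();print("t",round(float(o["t"]),2),"pos",np.round(o["eef_pos"],4),"z",M[:,2].round(3),"az",round(float(np.degrees(np.arctan2(M[1,0],M[0,0]))),2),"q",np.round(o["q"],2),"F",np.round(o["contact_force"],1),"T",np.round(o["ft_torque"],2),"gap",round(float(o["finger_gap"]),4))
E
python3 -m handwheel '{"dp":[[0.02,0.03,-0.02],[0.05,0.07,-0.03],[0.08,0.11,-0.03],[0.11,0.15,-0.03],[0.14,0.2,-0.03],[0.16,0.24,-0.03],[0.19,0.28,-0.03],[0.21,0.32,-0.03],[0.23,0.36,-0.03],[0.25,0.4,-0.03],[0.27,0.44,-0.03],[0.295,0.48,-0.03]],"rot":[[0,0,-0.07],[0,0,-0.2],[0,0,-0.33],[0,0,-0.46],[0,0,-0.59],[0,0,-0.72],[0,0,-0.85],[0,0,-0.98],[0,0,-1.11],[0,0,-1.24],[0,0,-1.37],[0,0,-1.43]]}' 0.2 20
python3 -c "
from station import r
from h import *
o=r.get_obs();show(o);go(o,[.6045,-.0705,.24],tool(195))"
```

```text
t: 1.35
eef_pos: [0.5719, -0.1134, 0.2523]
eef_rot: [-0.133, 0.991, -0.0, -0.0]
contact_force: [0.2, -0.5, 0.1]
finger_gap: 0.0524
t 1.35 pos [ 0.5719 -0.1134  0.2523] z [-0. -0. -1.] az -164.73 q [ 0.08  0.29 -0.05  0.   -1.23  0.18] F [ 0.2 -0.5  0.1] T [-0.09  0.02 -0.02] gap 0.0524
dp [-0.0427  0.0328  0.0122] rot [ 0.     -0.0005  0.0046]
```

```bash
python3 -m handwheel '{"dp":[[-0.02,0.015,0.006],[-0.04,0.03,0.012],[-0.043,0.033,0.012],[-0.043,0.033,0.012],[-0.043,0.033,0.012]],"rot":[[0,0,0.005],[0,0,0.005],[0,0,0.005],[0,0,0.005],[0,0,0.005]]}'
python3 -c "
from station import r
from h import *
f=r.grab_frame('wrist');cv2.imwrite('pics/w1.png',f['color']);np.savez('pics/w1.npz',**f)
o=r.get_obs();show(o);go(o,[.6045,-.0705,.138],tool(195))
C=cloud(f);m=(abs(C[...,2]-.162)<.005)&(np.hypot(C[...,0]-.6045,C[...,1]+.0705)<.04);p=C[m];print(len(p),cv2.minAreaRect((p[:,:2]*1000).astype(np.float32)),p[:,2].mean())
"
```

```text
t: 1.85
eef_pos: [0.6035, -0.0724, 0.2407]
eef_rot: [-0.128, 0.992, -0.0, -0.0]
contact_force: [-0.5, -0.7, -0.4]
finger_gap: 0.0523
t 1.9 pos [ 0.6035 -0.0726  0.241 ] z [ 0. -0. -1.] az -165.27 q [ 0.15  0.34 -0.01  0.   -1.22  0.11] F [ 0.3 -0.2 -0.2] T [0.02 0.09 0.03] gap 0.0521
dp [-0.0015  0.0018  0.103 ] rot [-0.0001  0.0002 -0.0047]
1375 ((606.2562255859375, -71.29566192626953), (13.660909652709961, 59.56557083129883), 14.950957298278809) 0.16133729299988314
```

View pics/w1.png

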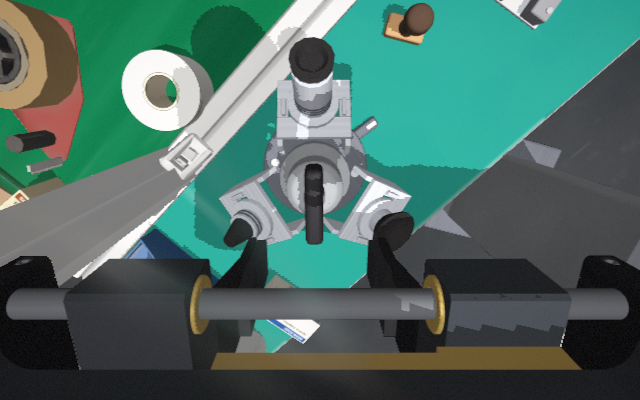

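```bash
python3 -m handwheel '{"dp":[[0,0.001,0.03],[-0.001,0.001,0.06],[-0.001,0.001,0.09],[-0.001,0.001,0.103],[-0.001,0.001,0.103],[-0.001,0.001,0.103]],"rot":[[0,0,0],[0,0,0],[0,0,0],[0,0,0],[0,0,0],[0,0,0]]}'
python3 -m handwheel '{"dp":[[0,0,0],[0,0,0],[0,0,0],[0,0,0],[0,0,0]],"rot":[[0,0,0],[0,0,0],[0,0,0],[0,0,0],[0,0,0]]}' -1 40
python3 -c "
from station import r
from h import *
o=r.get_obs();show(o)
f=load('pics/w1.npz')
c=np.array([.605,-.0712])
im=cv2.resize(f['color'][90:180,320:410],None,fx=7,fy=7,interpolation=cv2.INTER_NEAREST)
for az in (-124,-128,-132):
  for rr in (.065,.075,.087):
    x=np.radians(az);q=(proj(f,np.array([c[0]+rr*np.cos(x),c[1]+rr*np.sin(x),.01]))-[320,90]+.5)*7
    cv2.circle(im,tuple(int(v) for v in q),2,(0,255,255),-1)
cv2.imwrite('pics/w1p.png',im)
"
```

```text
t: 2.5
eef_pos: [0.6056, -0.0711, 0.139]
eef_rot: [-0.129, 0.992, -0.0, 0.001]
contact_force: [0.4, -0.3, -0.0]
finger_gap: 0.0525
t: 3.0
eef_pos: [0.6048, -0.0705, 0.1378]
eef_rot: [-0.129, 0.992, -0.0, 0.0]
contact_force: [-0.3, -0.2, 0.7]
finger_gap: 0.02
t 3.0 pos [ 0.6048 -0.0705  0.1378] z [ 0.  0. -1.] az -165.21 q [ 0.15  0.43 -0.15  0.   -0.99  0.11] F [-0.3 -0.2  0.7] T [ 0.04  0.12 -0.02] gap 0.02
```

View pics/w1p.png

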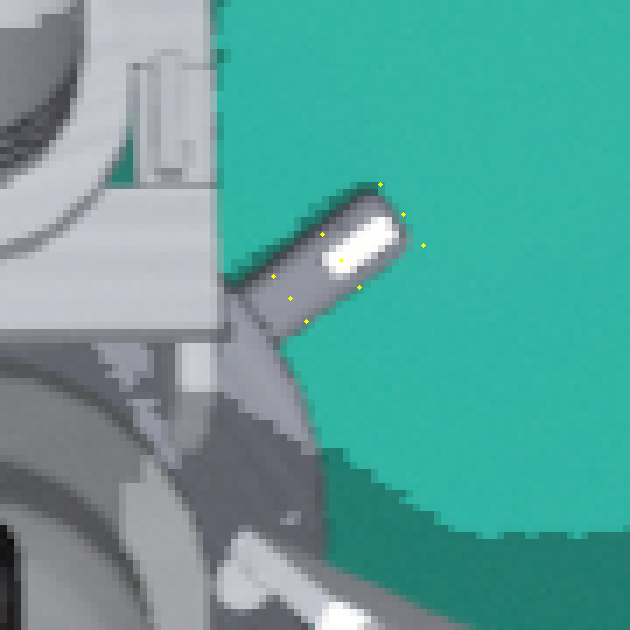

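```bash
python3 -m handwheel '{"dp":[[0,0,0],[0,0,0],[0,0,0],[0,0,0]],"rot":[[0,0,0],[0,0,0],[0,0,0],[0,0,0]]}' -1 60
python3 -m handwheel '{"dp":[[0,0,0],[0,0,0],[0,0,0],[0,0,0],[0,0,0],[0,0,0],[0,0,0],[0,0,0],[0,0,0],[0,0,0],[0,0,0],[0,0,0]],"rot":[[0,0,0.04],[0,0,0.13],[0,0,0.23],[0,0,0.33],[0,0,0.43],[0,0,0.53],[0,0,0.63],[0,0,0.73],[0,0,0.83],[0,0,0.9],[0,0,0.925],[0,0,0.925]]}'
python3 -c "
from station import r
from h import *
o=r.get_obs();show(o)
for n in ['wrist','top','scene']:
  f=r.grab_frame(n);cv2.imwrite('pics/%s2.png'%n,f['color']);np.savez('pics/%s2.npz'%n,**f)
show(r.get_obs())
"
```

```text
t: 3.4
eef_pos: [0.6056, -0.0703, 0.1377]
eef_rot: [-0.129, 0.992, -0.0, 0.001]
contact_force: [4.4, 1.8, -1.1]
finger_gap: 0.0137
t: 4.6
eef_pos: [0.6057, -0.0703, 0.1377]
eef_rot: [0.327, 0.945, 0.001, 0.001]
contact_force: [4.9, 1.4, -1.4]
finger_gap: 0.0133
t 4.6 pos [ 0.6057 -0.0703  0.1377] z [ 0.002  0.    -1.   ] az 141.84 q [ 0.15  0.43 -0.15  0.   -0.99 -0.82] F [ 4.9  1.4 -1.4] T [ 0.36 -1.38  0.21] gap 0.0133
t 4.75 pos [ 0.6057 -0.0703  0.1377] z [ 0.002  0.    -1.   ] az 141.85 q [ 0.15  0.43 -0.15 -0.   -0.99 -0.82] F [ 5.9  1.6 -3.2] T [ 0.39 -1.33  0.18] gap 0.0136
```

View pics/wrist2.png

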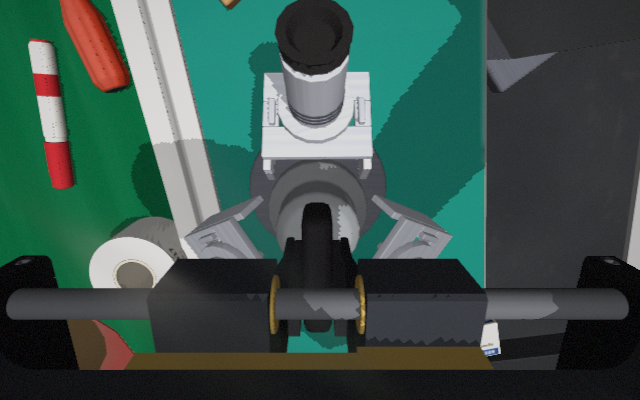

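```bash
python3 -m handwheel '{"dp":[[0,0,0],[0,0,0],[0,0,0],[0,0,-0.02],[0,0,-0.06],[0,0,-0.1],[0,0,-0.13],[0,0,-0.13],[0,0,-0.13]],"rot":[[0,0,0],[0,0,0],[0,0,0],[0,0,0],[0,0,0],[0,0,0],[0,0,0],[0,0,0],[0,0,0]]}' 0.2
python3 -c "
from station import r
from h import *
for n in ['wrist','top','scene']:
  f=r.grab_frame(n);cv2.imwrite('pics/%s3.png'%n,f['color']);np.savez('pics/%s3.npz'%n,**f)
  C=cloud(f);m=(abs(C[...,2]-.162)<.005)&(np.hypot(C[...,0]-.6045,C[...,1]+.0705)<.04);p=C[m];print(len(p),cv2.minAreaRect((p[:,:2]*1000).astype(np.float32)),p[:,2].mean())
show(r.get_obs())
t=load('pics/top3.npz');s=load('pics/scene3.npz')
crop(t,285,150,375,240,7,'pics/t3.png');crop(s,285,165,385,245,7.5,'pics/s3.png')
"
```

```text
t: 5.65
eef_pos: [0.6041, -0.0706, 0.2679]
eef_rot: [0.328, 0.945, 0.0, -0.0]
contact_force: [-0.1, 0.1, -1.0]
finger_gap: 0.0521
1145 ((605.77685546875, -71.84480285644531), (58.943756103515625, 13.488443374633789), 52.00790023803711) 0.16142653796059284
35 ((590.5211181640625, -87.97954559326172), (17.029565811157227, 14.235788345336914), 47.15152359008789) 0.1620667174063467
137 ((605.8442993164062, -70.96443176269531), (59.00590896606445, 15.407413482666016), 49.71121597290039) 0.16066658811800905
t 5.8 pos [ 0.6037 -0.0706  0.2657] z [-0.004 -0.    -1.   ] az 141.77 q [ 0.15  0.33  0.04 -0.   -1.28 -0.82] F [ 0.  -0.7  0.7] T [ 0.07  0.07 -0.05] gap 0.052
```

View pics/wrist3.png

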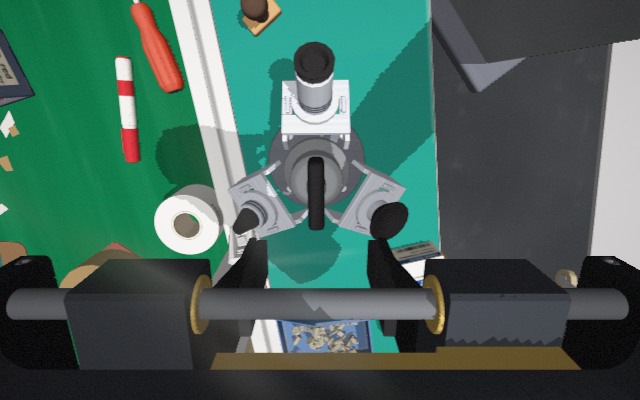

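View pics/t3.png

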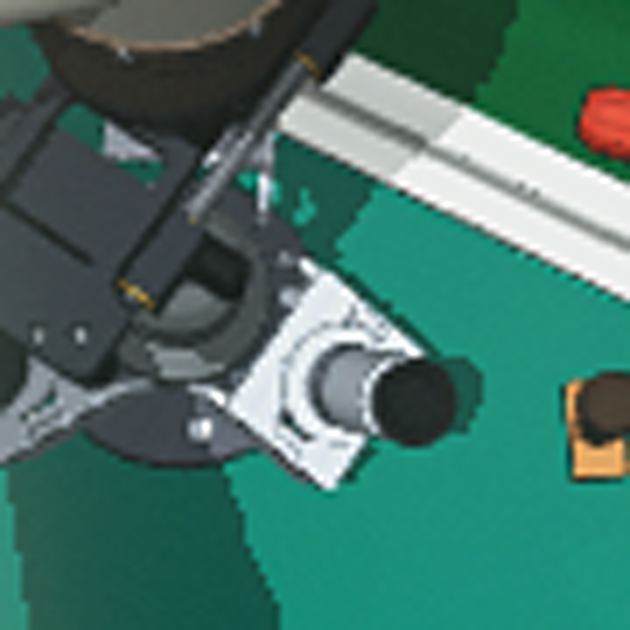

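View pics/s3.png

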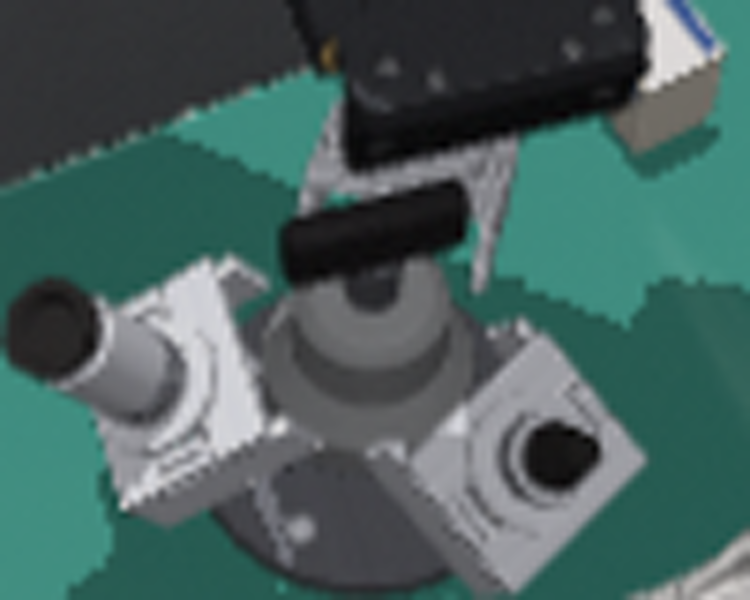

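```bash
python3 - <<'E'
from h import *
c=np.array([.6055,-.0712])
for n in("wrist3","scene3","top3"):
    f=load(f"pics/{n}.npz");C=cloud(f)
    e=c+.1045*np.array([np.cos(np.radians(-128)),np.sin(np.radians(-128))])
    col=f["color"].max(2)
    m=(np.linalg.norm(C-np.r_[e,.1448],axis=-1)<.03)&(col<70)
    n_,l,st,ce=cv2.connectedComponentsWithStats(m.astype(np.uint8));i=1+st[1:,4].argmax()
    cnt=cv2.findContours((l==i).astype(np.uint8),0,1)[0][0]
    (u,v),(w,h),a=cv2.fitEllipse(cv2.convexHull(cnt))
    for z in(.1448,.140):
        p=pt(f,u,v,plane=z);d=p[:2]-c;print(n,st[i],(u,v),w,h,p.round(4),np.hypot(*d),np.degrees(np.arctan2(d[1],d[0])))
    P=C[l==i];print(P.mean(0),P.max(0))
E
```

```text
wrist3 [ 294   42   40   41 1305] (313.6898193359375, 61.914947509765625) 40.29585647583008 41.09123611450195 [ 0.5418 -0.1543  0.1448] 0.10472925714588255 -127.49618492605236
wrist3 [ 294   42   40   41 1305] (313.6898193359375, 61.914947509765625) 40.29585647583008 41.09123611450195 [ 0.5416 -0.1546  0.14  ] 0.10508561480487452 -127.47377592950046
[ 0.54164353 -0.15455607  0.14161176] [ 0.55736658 -0.13901763  0.15312989]
scene3 [285 202  13  14 135] (291.2492980957031, 208.39883422851562) 12.418524742126465 13.17819595336914 [ 0.5424 -0.1547  0.1448] 0.10467672484993652 -127.05582384243758
scene3 [285 202  13  14 135] (291.2492980957031, 208.39883422851562) 12.418524742126465 13.17819595336914 [ 0.5406 -0.1528  0.14  ] 0.10428423692851795 -128.47042395732174
[ 0.54112876 -0.15313474  0.14126644] [ 0.55670532 -0.13905316  0.15212743]
top3 [338 201  12  13 118] (343.7427978515625, 207.076171875) 11.430170059204102 12.336767196655273 [ 0.5398 -0.1549  0.1448] 0.10636422125561328 -128.11353722509963
top3 [338 201  12  13 118] (343.7427978515625, 207.076171875) 11.430170059204102 12.336767196655273 [ 0.5408 -0.1552  0.14  ] 0.10606049493729634 -127.61440980488346
[ 0.54056135 -0.15518872  0.14183343] [ 0.55645102 -0.14025735  0.15587898]
```

```bash
cat > cup.py <<'E'
from h import *
az=np.radians(-127.8);d=np.array([np.cos(az),np.sin(az),0]);c=np.array([.6053,-.0715,0])
S=c+.07*d+[0,0,.085];a=.5*d+[0,0,np.sqrt(.75)]
E
python3 -c "
from station import r
from cup import *
o=r.get_obs();go(o,S+a*.097,tool(142.2,-a));print(S+a*.097)"
```

```text
dp [-0.003 -0.118  0.097] rot [-0.526  -0.001  -0.0081]
[ 0.53267051 -0.16513337  0.16900446]
```

```bash
python3 -m handwheel '{"dp":[[0,-0.02,0],[-0.001,-0.05,0.01],[-0.002,-0.08,0.02],[-0.003,-0.11,0.04],[-0.003,-0.118,0.07],[-0.003,-0.118,0.09],[-0.003,-0.118,0.097],[-0.003,-0.118,0.097],[-0.003,-0.118,0.097]],"rot":[[-0.05,0,0],[-0.15,0,-0.004],[-0.27,0,-0.008],[-0.4,0,-0.008],[-0.5,0,-0.008],[-0.526,0,-0.008],[-0.526,0,-0.008],[-0.526,0,-0.008],[-0.526,0,-0.008]]}'
python3 -c "
from station import r
from cup import *
f=r.grab_frame('wrist');cv2.imwrite('pics/w4.png',f['color']);np.savez('pics/w4.npz',**f)
o=r.get_obs();show(o);go(o,S+a*.017,tool(142.2,-a))"
```

```text
t: 6.7
eef_pos: [0.5348, -0.1647, 0.1711]
eef_rot: [0.311, 0.914, 0.245, 0.085]
contact_force: [0.2, -0.1, 0.5]
finger_gap: 0.0524
t 6.75 pos [ 0.5351 -0.1646  0.1716] z [ 0.309  0.395 -0.865] az 142.34 q [-0.32  0.3  -0.15 -0.59 -1.01 -0.04] F [ 0.1 -0.  -0.4] T [-0.81  0.69 -0.02] gap 0.0522
dp [ 0.0018 -0.0031  0.0813] rot [0.0023 0.0023 0.0041]
```

View pics/w4.png

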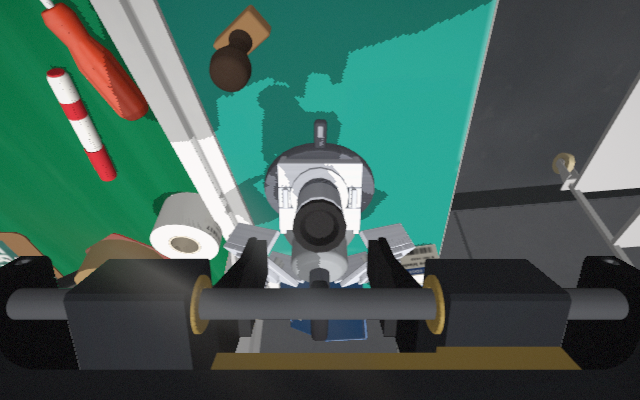

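```bash
python3 -m handwheel '{"dp":[[0,-0.001,0.02],[0.001,-0.001,0.045],[0.001,-0.0015,0.065],[0.001,-0.0015,0.08],[0.001,-0.0015,0.08],[0.001,-0.0015,0.08]],"rot":[[0,0,0],[0,0,0],[0,0,0],[0,0,0],[0,0,0],[0,0,0]]}'
python3 -c "
from station import r
from cup import *
f=r.grab_frame('wrist');cv2.imwrite('pics/w5.png',f['color']);np.savez('pics/w5.npz',**f)
o=r.get_obs();show(o);go(o,S+a*.017,tool(142.2,-a))"
```

```text
t: 7.35
eef_pos: [0.5578, -0.1337, 0.1014]
eef_rot: [0.312, 0.914, 0.245, 0.086]
contact_force: [-0.4, 0.2, 0.6]
finger_gap: 0.052
t 7.4 pos [ 0.5579 -0.1341  0.1018] z [ 0.31   0.395 -0.865] az 142.27 q [-0.26  0.39 -0.2  -0.65 -0.87  0.  ] F [ 0.6 -0.2  0.2] T [-0.81  0.71 -0.01] gap 0.0523
dp [ 0.0009 -0.0011  0.0018] rot [0.0027 0.0031 0.0032]
```

View pics/w5.png

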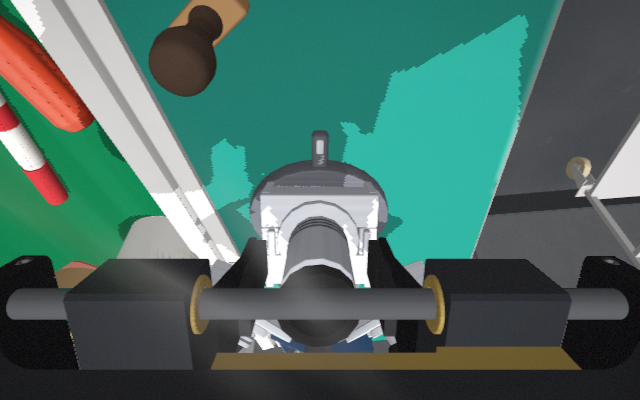

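```bash
python3 -m handwheel '{"dp":[[0.001,-0.001,0.001],[0.001,-0.001,0.001],[0.001,-0.001,0.001],[0.001,-0.001,0.001],[0.001,-0.001,0.001],[0.001,-0.001,0.001]],"rot":[[0,0,0],[0,0,0],[0,0,0],[0,0,0],[0,0,0],[0,0,0]]}' -1 25
python3 -c "
from station import r
from cup import *
o=r.get_obs();show(o)"
```

```text
t: 8.0
eef_pos: [0.5566, -0.134, 0.0997]
eef_rot: [0.312, 0.914, 0.245, 0.086]
contact_force: [0.2, -1.5, 2.9]
finger_gap: 0.0312
t 8.0 pos [ 0.5566 -0.134   0.0997] z [ 0.31   0.395 -0.865] az 142.21 q [-0.26  0.4  -0.2  -0.65 -0.86  0.01] F [ 0.2 -1.5  2.9] T [-0.93  0.51 -0.14] gap 0.0312
```

```bash
python3 -m handwheel '{"dp":[[0,0,0],[0,0,0],[0,0,0],[0,0,0],[0,0,0],[0,0,0],[0,0,0],[0,0,0]],"rot":[[0,0,-0.04],[0,0,-0.12],[0,0,-0.22],[0,0,-0.32],[0,0,-0.42],[0,0,-0.52],[0,0,-0.6],[0,0,-0.6]]}' -1 30
python3 -c "
from station import r
from cup import *
o=r.get_obs();show(o)"
python3 -m handwheel '{"dp":[[0,0,0],[0,0,0],[0,0,0],[0,0,0],[0,0,0],[0,0,0],[0,0,0],[0,0,0],[0,0,0],[0,0,0]],"rot":[[0,0,-0.04],[0,0,-0.12],[0,0,-0.22],[0,0,-0.32],[0,0,-0.42],[0,0,-0.52],[0,0,-0.6],[0,0,-0.68],[0,0,-0.72],[0,0,-0.72]]}'
python3 -c "
from station import r
from cup import *
o=r.get_obs();show(o)
for n in ['wrist','scene','top']:
  f=r.grab_frame(n);cv2.imwrite('pics/%s6.png'%n,f['color']);np.savez('pics/%s6.npz'%n,**f)
"
```

```text
t: 8.8
eef_pos: [0.5553, -0.1333, 0.0995]
eef_rot: [0.028, 0.965, 0.21, 0.153]
contact_force: [-3.1, -1.5, 4.6]
finger_gap: 0.0313
t 8.8 pos [ 0.5553 -0.1333  0.0995] z [ 0.307  0.397 -0.865] az 172.9 q [-0.26  0.39 -0.2  -0.65 -0.87  0.61] F [-3.1 -1.5  4.6] T [-0.4   1.31  0.46] gap 0.0313
t: 9.8
eef_pos: [0.5555, -0.1335, 0.0995]
eef_rot: [-0.313, 0.914, 0.143, 0.217]
contact_force: [-4.5, -0.8, 4.9]
finger_gap: 0.0311
t 9.8 pos [ 0.5555 -0.1335  0.0995] z [ 0.308  0.396 -0.865] az -144.3 q [-0.26  0.39 -0.2  -0.65 -0.87  1.33] F [-4.5 -0.8  4.9] T [-0.5   1.25  0.35] gap 0.0311
```

View pics/wrist6.png

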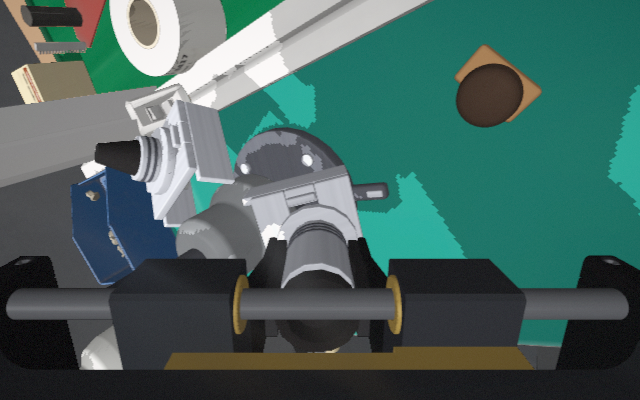

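```bash
python3 -m handwheel '{"dp":[[0,0,-0.002],[0,0,-0.004],[0,0,-0.006],[0,0,-0.008],[0,0,-0.01],[0,0,-0.01]],"rot":[[0,0,0],[0,0,0],[0,0,0],[0,0,0],[0,0,0],[0,0,0]]}'
python3 -c "
from station import r
from cup import *
o=r.get_obs();show(o)"
```

```text
t: 10.55
eef_pos: [0.5532, -0.1378, 0.1081]
eef_rot: [-0.313, 0.913, 0.142, 0.218]
contact_force: [0.6, -0.5, -0.9]
finger_gap: 0.0313
t 10.55 pos [ 0.5532 -0.1378  0.1081] z [ 0.309  0.395 -0.865] az -144.22 q [-0.27  0.38 -0.2  -0.64 -0.88  1.32] F [ 0.6 -0.5 -0.9] T [-1.01  0.87  0.03] gap 0.0313
```

Free, force near zero. Pull on out.

```bash
python3 -m handwheel '{"dp":[[0,0,-0.005],[0,0,-0.015],[0,0,-0.03],[0,0,-0.05],[0,0,-0.075],[0,0,-0.1],[0,0,-0.11],[0,0,-0.11]],"rot":[[0,0,0],[0,0,0],[0,0,0],[0,0,0],[0,0,0],[0,0,0],[0,0,0],[0,0,0]]}'
python3 -c "
from station import r
from cup import *
o=r.get_obs();show(o)
for n in ['wrist','scene','top']:
  f=r.grab_frame(n);cv2.imwrite('pics/%s7.png'%n,f['color']);np.savez('pics/%s7.npz'%n,**f)
  if n!='wrist':
    u,v=proj(f,S+a*.06).round().astype(int);crop(f,u-50,v-38,u+50,v+38,7.5,'pics/%s7c.png'%n)
"
```

```text
t: 11.35
eef_pos: [0.5194, -0.1821, 0.2052]
eef_rot: [-0.313, 0.913, 0.14, 0.219]
contact_force: [0.1, 0.4, -1.0]
finger_gap: 0.0313
t 11.35 pos [ 0.5194 -0.1821  0.2052] z [ 0.313  0.394 -0.864] az -144.17 q [-0.36  0.26 -0.12 -0.57 -1.09  1.27] F [ 0.1  0.4 -1. ] T [-0.98  0.88 -0.05] gap 0.0313
```

View pics/wrist7.png

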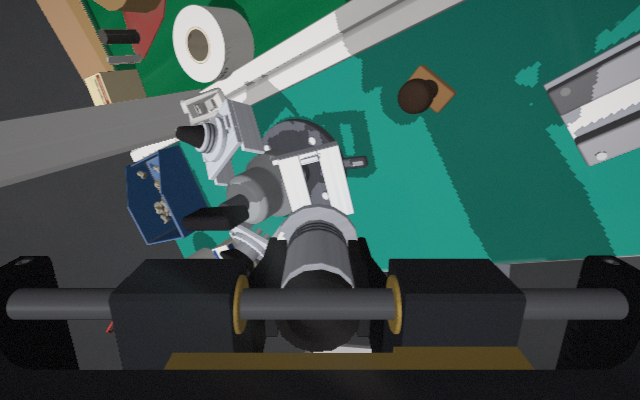

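View pics/scene7c.png

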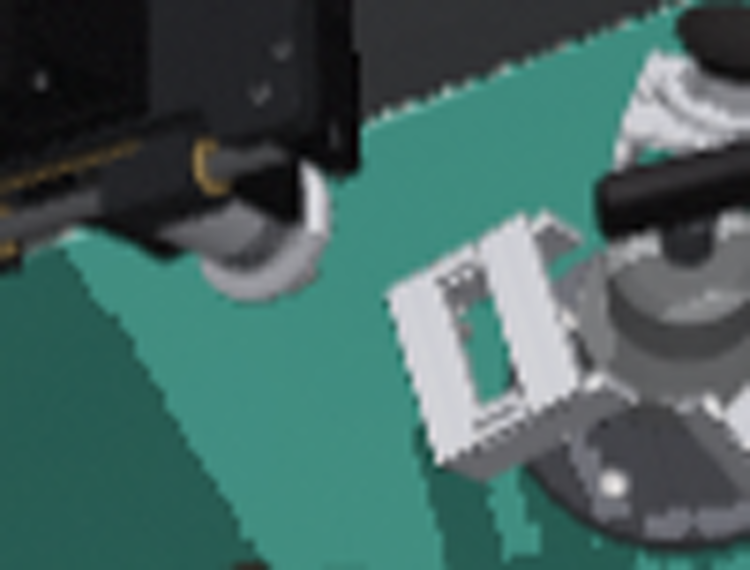

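View pics/top7c.png

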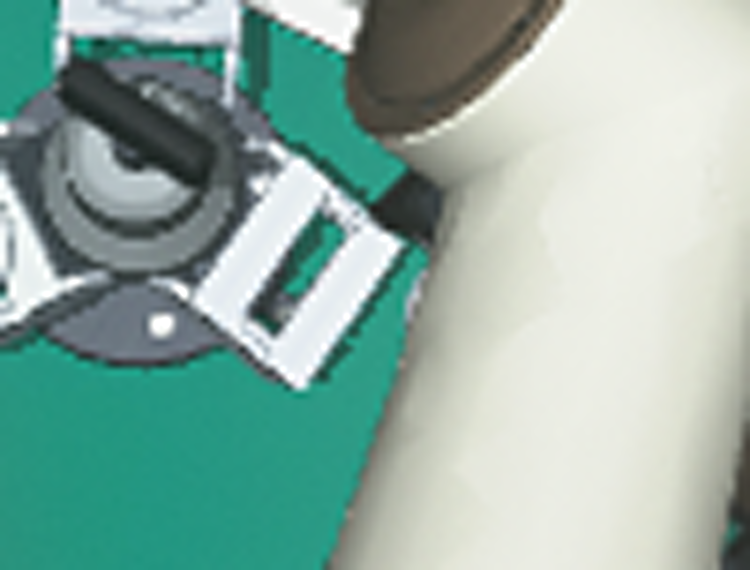

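```bash
python3 -c "
from station import r
from cup import *
o=r.get_obs();show(o);go(o,[.434,-.3435,.15],tool(149))
P=R.from_quat(o['eef_rot']).inv()
for k in (.25,.5,.75): print(P.apply((np.array([.434,-.3435,.15])-o['eef_pos'])*k).round(3))"
```

```text
t 11.5 pos [ 0.5187 -0.1805  0.2021] z [ 0.308  0.397 -0.865] az -144.28 q [-0.36  0.26 -0.13 -0.57 -1.09  1.27] F [-0.2 -0.2 -1.7] T [-0.97  0.9   0.01] gap 0.0315
dp [ 0.1685 -0.0772 -0.0457] rot [0.4201 0.3678 1.1724]
[ 0.042 -0.019 -0.011]
[ 0.084 -0.039 -0.023]
[ 0.126 -0.058 -0.034]
```

```bash
python3 -m handwheel '{"dp":[[0.01,-0.004,-0.003],[0.025,-0.012,-0.007],[0.042,-0.019,-0.011],[0.059,-0.027,-0.016],[0.076,-0.035,-0.021],[0.093,-0.043,-0.025],[0.11,-0.05,-0.03],[0.126,-0.058,-0.034],[0.143,-0.065,-0.039],[0.158,-0.072,-0.043],[0.168,-0.077,-0.046],[0.168,-0.077,-0.046]],"rot":[[0.02,0.018,0.06],[0.06,0.052,0.17],[0.1,0.087,0.28],[0.14,0.122,0.39],[0.18,0.158,0.5],[0.22,0.193,0.615],[0.26,0.228,0.725],[0.3,0.263,0.84],[0.34,0.298,0.95],[0.38,0.333,1.06],[0.41,0.36,1.145],[0.42,0.368,1.172]]}'
python3 -m handwheel '{"dp":[[0,0,0],[0,0,0],[0,0,0]],"rot":[[0,0,0],[0,0,0],[0,0,0]]}'
python3 -c "
from station import r
from cup import *
for n in ['wrist','scene','top']:
  f=r.grab_frame(n);cv2.imwrite('pics/%s8.png'%n,f['color']);np.savez('pics/%s8.npz'%n,**f)
  if n=='scene': crop(f,160,200,280,290,6,'pics/s8.png')
o=r.get_obs();show(o);go(o,[.434,-.3435,.08],tool(149))
"
```

```text
t: 12.7
eef_pos: [0.434, -0.3435, 0.1492]
eef_rot: [0.268, 0.963, -0.0, -0.002]
contact_force: [-0.2, -0.3, -1.6]
finger_gap: 0.0309
t: 13.0
eef_pos: [0.4347, -0.3435, 0.1512]
eef_rot: [0.267, 0.964, -0.0, 0.001]
contact_force: [0.4, -0.8, -1.4]
finger_gap: 0.0313
t 13.15 pos [ 0.4347 -0.3437  0.1517] z [ 0.002 -0.001 -1.   ] az 149.04 q [-0.38  0.33 -0.27  0.   -0.97 -0.16] F [ 0.1  0.  -1.4] T [ 0.07  0.08 -0.01] gap 0.0313
dp [ 0.0009 -0.0002  0.0717] rot [-0.0001  0.0023  0.0007]
```

View pics/wrist8.png

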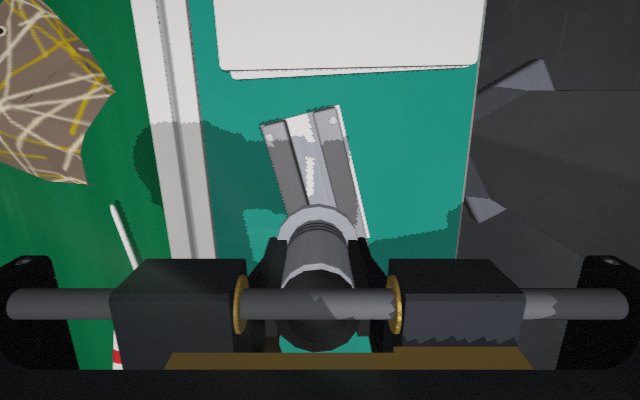

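View pics/s8.png

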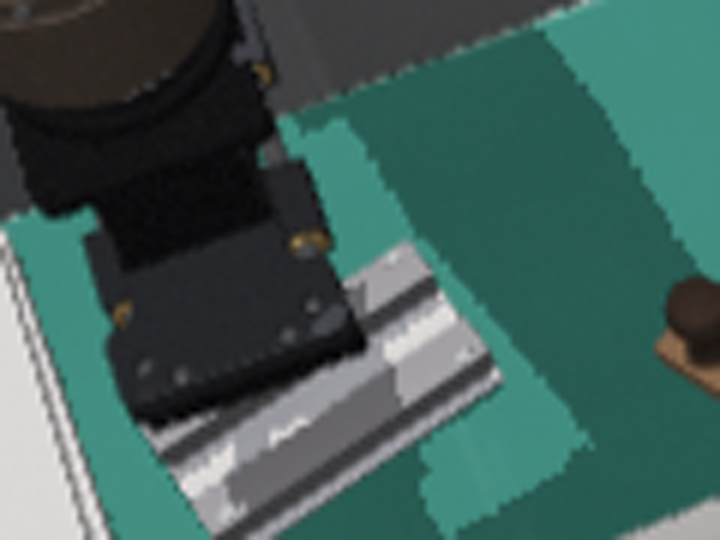

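```bash
python3 - <<'E'
from h import *
f=load("pics/wrist8.npz");C=cloud(f)
a=np.radians(73.4);g=np.array([np.cos(a),np.sin(a)]);n=np.array([np.sin(a),-np.cos(a)])
D=C[...,:2]-np.array([.434,-.3435]);s=D@g;w=D@n
m=(abs(C[...,2]-.027)<.004)&(abs(s)<.07)&(abs(w)<.05)
for lo,hi in((-.064,-.05),(-.05,-.04),(-.04,-.03)):
    k=m&(s>lo)&(s<hi);x=np.sort(w[k]);neg=x[x<0];pos=x[x>0];print(len(x),neg.min(),neg.max(),pos.min(),pos.max(),s[m].min(),C[k][:,2].mean())
# cup barrel in gripper: flange
o=np.array([.4345,-.3436])
k=(C[...,2]<.145)&(C[...,2]>.125)&(np.hypot(C[...,0]-.434,C[...,1]+.3435)<.03);p=C[k];print(len(p),p.min(0),p.max(0))
k=(C[...,2]<.142)&(C[...,2]>.12)&(np.hypot(C[...,0]-.434,C[...,1]+.3435)<.03);r_=np.hypot(*(C[k][:,:2]-o).T);print(len(r_),r_.max(),np.histogram(C[k][:,2],8))
E
```

```text
845 -0.030728797712856297 -0.010782420501023621 0.01304570257646653 0.033322824193682744 -0.06537171538180007 0.02715566834548688
577 -0.030714307536930587 -0.010953727563786165 0.013026186697655007 0.033156730412153834 -0.06537171538180007 0.027061537502063703
560 -0.030746282679877137 -0.010876273585731976 0.013127788979897335 0.03315777134937152 -0.06537171538180007 0.02704671087358175
1530 [ 0.41163922 -0.36761197  0.1335916 ] [ 0.45153429 -0.33709165  0.14464648]
1466 0.024342558904406918 (array([ 16,  32,  51,  42, 255, 755, 270,  45]), array([0.1335916 , 0.13463816, 0.13568472, 0.13673129, 0.13777785,
       0.13882441, 0.13987097, 0.14091754, 0.1419641 ]))
```

```bash
python3 -m handwheel '{"dp":[[0,0,0.015],[0,0,0.035],[0,0,0.055],[0,0,0.07],[0,0,0.078],[0,0,0.082],[0,0,0.086],[0,0,0.09],[0,0,0.094],[0,0,0.094]],"rot":[[0,0,0],[0,0,0],[0,0,0],[0,0,0],[0,0,0],[0,0,0],[0,0,0],[0,0,0],[0,0,0],[0,0,0]]}'
python3 -c "
from station import r
from cup import *
o=r.get_obs();show(o)
for n in ['wrist','scene']:
  f=r.grab_frame(n);cv2.imwrite('pics/%s9.png'%n,f['color'])
  if n=='scene': crop(f,160,200,280,290,6,'pics/s9.png')
"
```

```text
t: 14.15
eef_pos: [0.4346, -0.3438, 0.0573]
eef_rot: [0.267, 0.964, -0.0, 0.001]
contact_force: [-0.7, -0.8, -1.1]
finger_gap: 0.0314
t 14.15 pos [ 0.4346 -0.3438  0.0573] z [ 0.001 -0.001 -1.   ] az 149.02 q [-0.38  0.44 -0.38  0.   -0.75 -0.16] F [-0.7 -0.8 -1.1] T [0.03 0.09 0.03] gap 0.0314
```

View pics/wrist9.png

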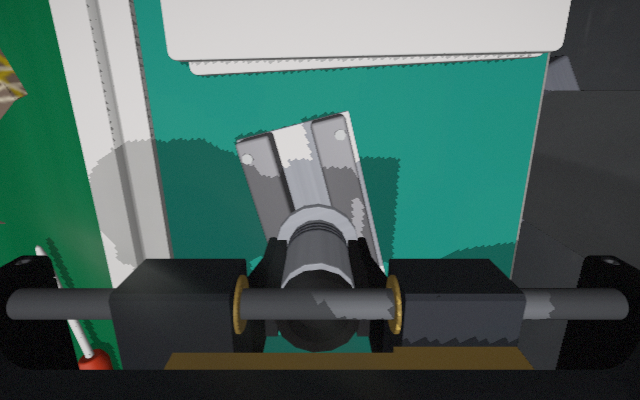

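```bash
python3 -m handwheel '{"dp":[[0,0,0.002],[0,0,0.004],[0,0,0.006],[0,0,0.006]],"rot":[[0,0,0],[0,0,0],[0,0,0],[0,0,0]]}'
python3 -m handwheel '{"dp":[[0,0,0.0015],[0,0,0.003],[0,0,0.004],[0,0,0.004]],"rot":[[0,0,0],[0,0,0],[0,0,0],[0,0,0]]}'
```

```text
t: 14.65
eef_pos: [0.4347, -0.3438, 0.0512]
eef_rot: [0.267, 0.964, -0.0, 0.001]
contact_force: [-0.1, -0.8, -0.9]
finger_gap: 0.0311
t: 15.05
eef_pos: [0.4348, -0.3439, 0.0474]
eef_rot: [0.267, 0.964, -0.0, 0.001]
contact_force: [0.2, 0.6, -1.5]
finger_gap: 0.0315
```

In the gap freely. Final few mm in small steps.

```bash
python3 -m handwheel '{"dp":[[0,0,0.001],[0,0,0.0015],[0,0,0.0015]],"rot":[[0,0,0],[0,0,0],[0,0,0]]}'
python3 -m handwheel '{"dp":[[0,0,0.0005],[0,0,0.001],[0,0,0.001]],"rot":[[0,0,0],[0,0,0],[0,0,0]]}'
```

```text
t: 15.35
eef_pos: [0.4348, -0.3439, 0.046]
eef_rot: [0.267, 0.964, -0.0, 0.001]
contact_force: [0.6, 0.1, -1.1]
finger_gap: 0.0314
t: 15.65
eef_pos: [0.4349, -0.3439, 0.045]
eef_rot: [0.267, 0.964, -0.0, 0.001]
contact_force: [-0.2, 0.3, -2.3]
finger_gap: 0.0313
```

```bash
python3 -m handwheel '{"dp":[[0,0,0.0005],[0,0,0.001],[0,0,0.001]],"rot":[[0,0,0],[0,0,0],[0,0,0]]}'
python3 -c "
from station import r
from h import *
show(r.get_obs());show(r.get_obs())"
```

```text
t: 15.95
eef_pos: [0.435, -0.344, 0.0449]
eef_rot: [0.267, 0.964, -0.001, 0.001]
contact_force: [-0.8, 1.6, 5.4]
finger_gap: 0.0311
t 15.95 pos [ 0.435  -0.344   0.0449] z [ 0.002 -0.002 -1.   ] az 149.05 q [-0.38  0.46 -0.39  0.   -0.72 -0.16] F [-0.8  1.6  5.4] T [ 0.51  0.52 -0.  ] gap 0.0311
t 15.95 pos [ 0.435  -0.344   0.0449] z [ 0.002 -0.002 -1.   ] az 149.05 q [-0.38  0.46 -0.39  0.   -0.72 -0.16] F [-0.8  1.6  5.4] T [ 0.51  0.52 -0.  ] gap 0.0311
```

```bash
python3 -m handwheel '{"dp":[[0,0,0],[0,0,0]],"rot":[[0,0,0],[0,0,0]]}' -1 3
python3 -m handwheel '{"dp":[[0,0,0],[0,0,0],[0,0,0],[0,0,0]],"rot":[[0,0,0],[0,0,0],[0,0,0],[0,0,0]]}' 0.0
python3 -m handwheel '{"dp":[[0,0,-0.01],[0,0,-0.03],[0,0,-0.06],[0,0,-0.1],[0,0,-0.14],[0,0,-0.16],[0,0,-0.16]],"rot":[[0,0,0],[0,0,0],[0,0,0],[0,0,0],[0,0,0],[0,0,0],[0,0,0]]}' 0.2
python3 -c "
from station import r
from cup import *
for n in ['wrist','scene','top']:
  f=r.grab_frame(n);cv2.imwrite('pics/%sA.png'%n,f['color']);np.savez('pics/%sA.npz'%n,**f)
  if n=='scene': crop(f,160,140,400,300,3.3,'pics/sA.png')
show(r.get_obs())
"
```

```text
t: 16.15
eef_pos: [0.435, -0.3441, 0.0446]
eef_rot: [0.267, 0.964, -0.001, 0.001]
contact_force: [-0.1, 1.2, 4.3]
finger_gap: 0.0317
t: 16.55
eef_pos: [0.4349, -0.344, 0.0438]
eef_rot: [0.267, 0.964, -0.0, 0.001]
contact_force: [1.2, 0.2, 0.4]
finger_gap: 0.043
t: 17.25
eef_pos: [0.4365, -0.3449, 0.2089]
eef_rot: [0.267, 0.964, -0.001, 0.006]
contact_force: [-0.1, 0.1, -0.3]
finger_gap: 0.0519
t 17.4 pos [ 0.434  -0.3433  0.2034] z [ 0. -0. -1.] az 149.01 q [-0.38  0.28 -0.2   0.   -1.09 -0.16] F [ 0.2  0.3 -0.3] T [-0.    0.06 -0.05] gap 0.0523
```

View pics/wristA.png

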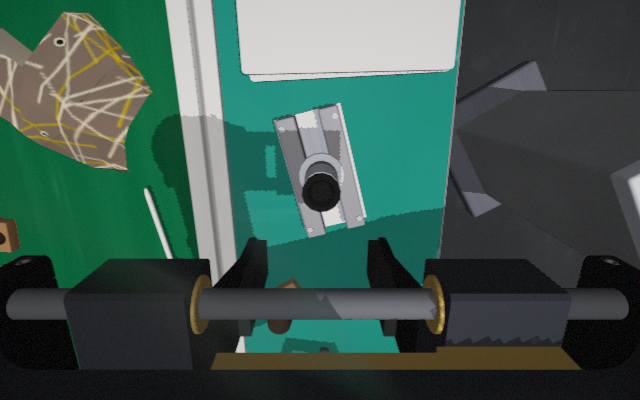

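View pics/sA.png

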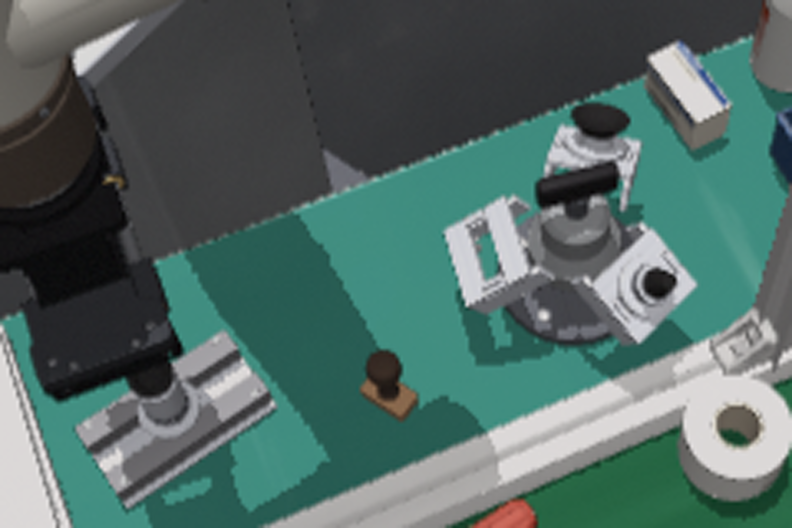

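```bash
python3 - <<'E'
from h import *
f=load("pics/wristA.npz");C=cloud(f);D=C[...,:2]-np.array([.435,-.344]);rr=np.hypot(D[...,0],D[...,1])
k=(rr<.03)&(C[...,2]>.0305)&(C[...,2]<.038);p=C[k]
A=np.c_[p[:,:2]-[.435,-.344],np.ones(len(p))];s=np.linalg.lstsq(A,p[:,2],rcond=None)[0];print(len(p),"flange plane",np.degrees(s[:2]),s[2])
k=(rr<.03)&(C[...,2]>.085);p=C[k];print("mouth",p.mean(0),p[:,2].max(),cv2.minEnclosingCircle((p[:,:2]*1000).astype(np.float32)))
for n in("scene3","sceneA","topA","top2","top7"):
    C=cloud(load(f"pics/{n}.npz"));m=(abs(C[...,2]-.162)<.004)&(np.hypot(C[...,0]-.605,C[...,1]+.071)<.04);p=C[m]
    if len(p)>20: print(n,len(p),cv2.minAreaRect((p[:,:2]*1000).astype(np.float32)))
t=load("pics/topA.npz");crop(t,280,150,460,285,4.4,"pics/tA.png")
# overlay of station slot expected centre/pointer
s=load("pics/sceneA.npz");im=cv2.resize(s["color"][170:245,285:385],None,fx=7.5,fy=7.5,interpolation=cv2.INTER_NEAREST)
for rr,z in((.07,.085),(.087,.01),(.07,.01)):
    for az in(-126,-128,-130):
        x=np.radians(az);q=(proj(s,np.array([.6053+rr*np.cos(x),-.0715+rr*np.sin(x),z]))-[285,170]+.5)*7.5;cv2.circle(im,tuple(int(v) for v in q),2,(0,0,255),-1)
cv2.imwrite("pics/sAo.png",im)
E
```

```text
523 flange plane [-0.20230628 -0.19291708] 0.03308221622302005
mouth [ 0.42374167 -0.35886946  0.27481686] 0.3203220929090432 ((434.9545593261719, -344.036865234375), 29.980403900146484)
scene3 126 ((605.8442993164062, -70.96443176269531), (59.00590896606445, 15.407413482666016), 49.71121597290039)
sceneA 122 ((605.7740478515625, -71.44602966308594), (58.35335922241211, 15.468071937561035), 52.49058151245117)
topA 108 ((603.9727172851562, -71.43791198730469), (57.02346420288086, 13.242228507995605), 53.58118438720703)
top7 104 ((603.80908203125, -70.89237213134766), (56.84642791748047, 13.70194149017334), 52.323490142822266)
```

View pics/tA.png

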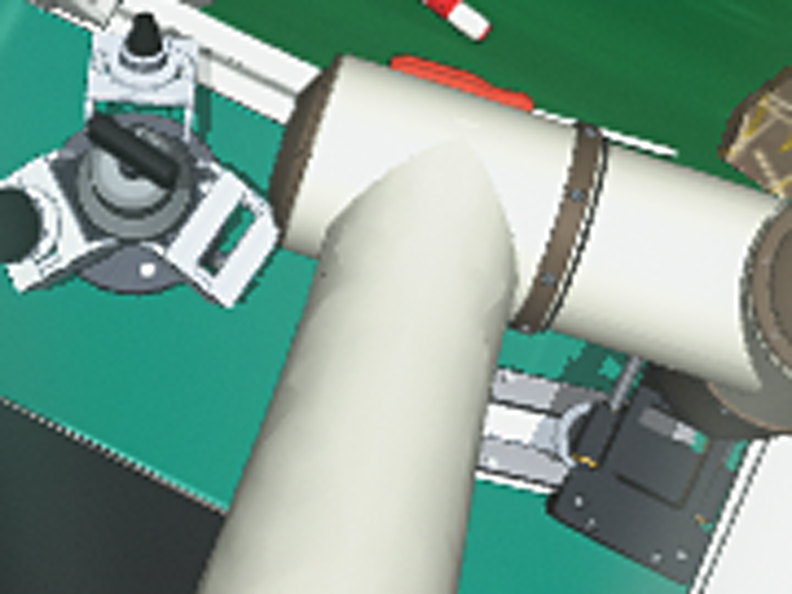

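View pics/sAo.png

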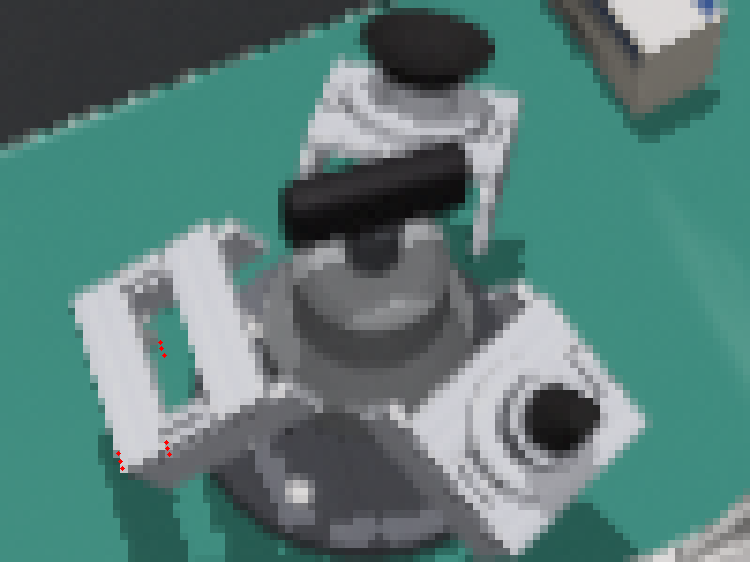

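```bash
python3 - <<'E'
from h import *
for n in("wrist3","wrist7"):
    f=load(f"pics/{n}.npz");C=cloud(f);m=(abs(C[...,2]-.162)<.003)&(np.hypot(C[...,0]-.605,C[...,1]+.071)<.04);p=C[m]
    print(n,len(p),cv2.minAreaRect((p[:,:2]*1000).astype(np.float32)))
    q=cv2.fitLine((p[:,:2]*1000).astype(np.float32),2,0,.01,.01).ravel();print(np.degrees(np.arctan2(q[1],q[0])))
f=load("pics/wrist7.npz")
im=cv2.resize(f["color"][110:220,260:380],None,fx=6,fy=5.4,interpolation=cv2.INTER_CUBIC);cv2.imwrite("pics/w7c.png",im)
E
```

```text
wrist3 1081 ((605.75390625, -71.82754516601562), (58.94429397583008, 13.384746551513672), 52.0233039855957)
52.137707
wrist7 670 ((606.1162719726562, -71.63447570800781), (59.047119140625, 13.159003257751465), 51.66511917114258)
51.574165
```

View pics/w7c.png

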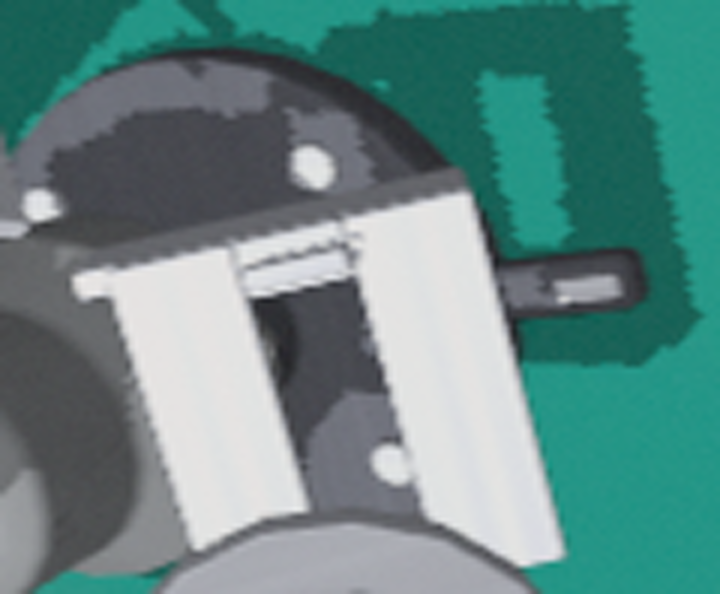

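```bash
python3 -m handwheel '{"dp":[[0,0,0],[0,0,0],[0,0,0]],"rot":[[0,0,0],[0,0,0],[0,0,0]]}'
python3 -c "
from station import r
print(r.finish_job())"
```

```text
t: 17.7
eef_pos: [0.4343, -0.3436, 0.2032]
eef_rot: [0.267, 0.964, -0.0, -0.0]
contact_force: [-0.1, -1.0, 0.3]
finger_gap: 0.0519
the job is handed in; nothing more can be done
None
```

The long cup is parked upright in the rack, the turret is indexed over its pointer, and I handed the job in at 17.7 s. The order was as asked:

1. **Turret:** I turned it 53° clockwise by the knob, which put the long cup over the pointer.
2. **Unscrewing:** I turned the cup about 76° anticlockwise and pulled it off along its axis. The wrist force stayed near zero as it came free.
3. **Parking:** I lowered it into the rack gap in small steps. The flange touched down at the expected height with about 5 N, and I released it gently.

**Final checks**
- **Cup:** the flange lies flat within about 0.3°. Its top face is 33 mm above the table, as expected with the flange on both rails.
- **Turret:** after the cup came off, the wrist camera put the station at about -128.4°, with the pointer at -128°. The coarser fixed cameras gave -126.4° to -127.7° for the same angle. Their readings scattered by 1 to 2° between pictures in which nothing touched the turret.
- **Bystanders:** in the last scene picture the stamp, carton and bottle looked as they did at the start. I did not measure their positions.
- **Not checked:** my depth reading of the cup's mouth was spoiled by points on the gripper. I could not see the foot bar's angle directly; the bar entered the gap with no resistance.

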